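# Break loose the left-hand cap on the fuel-gas bench outlet

### The arm

A 7-joint arm with a two-finger parallel gripper is mounted at the origin on the work surface. World frame = base frame: x ahead of the robot, y to its left, z up, the work surface at z = 0. Lengths are in m, angles in degrees, forces in N, time in s.
With the tool pointing down it reaches from about 0.4 to 0.85 m from the base axis. Payload 6.9 kg.
Tool frame: the origin (TCP) lies where the fingers leave the gripper's body, on its centre line; the fingertips stand 73 mm ahead of it and the grasp point (between the pads) lies 54 mm ahead of it (bot.finger_overhang is the distance from the TCP to the fingertips, in m); z points along the fingers, y is the direction in which the jaws open and shut (so a half turn about z gives the same grasp; the last joint's range is limited). The gripper opens to 85 mm and grips with 20 to 120 N. Pads are 22 mm wide; open, the fingers measure 114 mm over their backs; the gripper's body (76 mm by 85 mm) begins 54 mm behind the grasp point. The pads swing forward as they close: fully open they stand 13 mm farther back than shut.
Start: joints at [-68.784, 29.078, -13.613, 85.955, 7.202, 65.827, -8.869], TCP at [0.164, 0.603, 0.304] pointing down, gripper open.
Joint ranges: [-176.47, 176.47], [-13.61, 117.27], [-81.72, 77.17], [0.22, 143.17], [-87.28, 267.28], [10, 112.55], [-165.47, 165.47]. Speed limits (degrees/s): [136.94, 136.94, 180, 180, 180, 180, 180].

### API

Orientations are given as a 3x3 rotation matrix whose columns are the frame's x, y, z axes.
In Python, from cell import status, optics, bot gives the robot as it stands. The module is installed in compiled form; this text tells all that it offers.
- The arm moves only by the shell command python3 -m inch 'ROWS' [OPENING] [FORCE]. ROWS is JSON, a list of rows, each a list of 4 numbers: the shift along the tool's x, y, z in units of 30 mm (1.0 is 30 mm), then the turn about the tool's z in units of 5 degrees (1.0 is 5 degrees). In form: [[dx, dy, dz, twist], ...]. A call has 1 to 20 rows; each row shifts and turns the commanded pose from where the row before left it, along the tool's axes as they then stand; what a row does not reach is not made up. A row lasts 1/12 s, in which the tool goes at most 41.7 mm and 7.16 degrees, less where a joint would pass 70% of its speed; a pose out of reach is approached as far as the arm can. A call is refused whole if a number of a shift passes 1 or a number of a turn 1, either way. A call with a gripper value outside its range is refused whole. OPENING is the closure, from 0 (fully open) to 1 (shut), set as the call begins (- or left out, the last holds). The fingers move at their own pace and stop on an object; FORCE is the grip in N (left out, the last holds). Time passes only in rows, so rows that do not move let the fingers close. It gives the time, the measured TCP pose, the force and the opening at its end, in the units of the state.
- status.sense(): the state, without advancing time (a new reading comes with each control period).
- optics.read_camera(name): name is "scene" or "top" or "wrist"; returns a dict with "frame" (420x560x3 uint8, red, green, blue), "K" (3x3 intrinsics, pixels), "cam_to_world" (4x4, takes a point from camera to world coordinates). Camera axes: x right, y up, looking along -z (the intrinsics and any distortion apply to the point x, -y, -z); pixel columns grow to the right and rows downward; lengths in m; the calibration is good to about 2 mm. A picture is of the moment at which its call begins. There is no depth.
- bot.job_done(): hands the job in, once; it reports no verdict.
The state is a dict: "clock": time; "joints": joint angles; "qvel": joint speeds; "tau": joint torques, N m; "eef_pos": TCP position; "tool_rot": TCP orientation; "force": force on the tool from outside, world axes, zero at the start; "ft_torque": the same for the moment, N m; "grip_width": finger opening in m.
Only numpy, scipy, OpenCV 4.12 (cv2) and the standard library are available. Lean on these libraries where they do the work, as an engineer would, in place of code of your own. Each camera call takes 0.05 s, during which the arm holds its last target. There are 200 camera calls.

### The job

Take the larger spanner from the rubber mat, push its open jaw fully home on the hexagon of the fuel-gas outlet's blanking cap (the larger cap, with the groove round its hexagon), feeling for the flats without forcing, and break the cap loose by about a sixth of a turn; fuel gas has a left-hand thread, so it loosens clockwise seen from above and must not be tightened or strained. Then take the spanner off and lay it back flat on the mat, leaving the oxygen outlet and the other things on the bench as they are.

Things in the scene. Friction and masses are not known exactly. Their poses are not given: they have to be found in the camera images.
- fuel_outlet: fuel-gas outlet fixed to the bench: brass pillar on a round flange (60 mm across), square valve body (34 mm) up to 55 mm, black valve knob (38 mm across) pointing along +x, 49 mm out from the axis, its top 59 mm above the bench; steel blanking cap on top. Origin on the pillar's axis at bench height, z up; its yaw says nothing of how the cap's hexagon lies
- fuel_cap_middle (a point): on the fuel cap's vertical axis, at mid height of its hexagon, 75 mm above the bench. Hexagon 30 mm across flats, 34.6 mm across corners, 66 to 84 mm above the bench, corners grooved at mid height; dome above (25 mm across) to 95 mm, neck below 21 to 26 mm across. The point is fixed to the pillar: how the flats lie about the axis differs each time and is not measured; feel or look for it
- fuel_cap (a joint): turn of the fuel cap (rad): 0 = tight, where it starts; grows as it is turned clockwise seen from above, which loosens it (left-hand thread). Anticlockwise it is hard on its seat. Clockwise it turns against a steady drag of about 0.7 N m (7 N at 100 mm) and stays where it is left; it does not noticeably rise in a sixth of a turn
- oxygen_outlet: oxygen outlet, the same pillar and knob with a smaller plain cap (22 mm across flats, no groove), 66 to 80 mm above the bench with a dome to 91 mm; to be left alone. Origin on its axis at bench height. It stands 140 mm or more from the fuel outlet; which of the two is on the left varies
- oxygen_cap (a joint): turn of the oxygen cap (rad), 0 at the start, right-hand thread; must stay
- spanner: larger steel combination spanner, 232 mm long, about 0.3 kg, lying flat on the mat. Origin: underside, middle of the shank; x runs along the shank to the open jaw, z up. Shank 18 mm wide, 9 mm thick (1 to 10 mm above the underside), straight from x = -70 to +50 mm; centre of mass at x = 15 mm. Head 60 mm wide, 11 mm thick, in line with the shank; ring end (45 mm across) at x = -95 mm
- spanner_jaw (a point): centre of the larger spanner's open jaw, at x = 100 mm, 5.5 mm above its underside: lies on the cap's axis when the jaw is fully home. Jaw 31.5 mm wide, its rounded prong tips 15 mm past this point. It slides on level, along the spanner's x, when a pair of flats is within about 6 degrees of that x (every 60 degrees); otherwise it stops 4 to 13 mm short. On the cap it has about 6 degrees of play each way
- small_spanner: smaller combination spanner of the same form, 192 mm long, 22 mm jaw, lying about 110 mm beside the larger one on the mat; to be left. Origin: underside, middle of the shank; x towards the jaw
- mat: thin black rubber mat, 300 x 250 x 4 mm, fixed on the bench; origin at the centre of its underside, x along the 300 mm side
- brick: soldering brick 110 x 150 x 30 mm, 0.5 kg, standing loose on the bench; to be left. Origin: centre of the underside
- hammer: jeweller's hammer with a wooden handle, 220 mm long, 25 mm high, lying loose beyond the outlets; to be left. Origin at bench height, near the middle
Things that resemble listed ones, but are neither listed nor needed, are in the scene too. What is shaped like the spanner but red or yellow is not meant.

How it is judged (in metres and radians):
On the way, in this order (a step that is already met when the one before it is completed fails the run):
1. the larger spanner's open jaw is fully home on the fuel cap's hexagon, the cap not yet turned (horizontal distance between spanner_jaw and fuel_cap_middle below 0.004 m and z of spanner_jaw in the frame of fuel_cap_middle between -0.009 and 0.009 m and value of joint fuel_cap below 0.3 rad), for 0.1 s.
2. the fuel cap is turned clockwise by 0.8 rad or more with the spanner on it (value of joint fuel_cap above 0.8 rad and horizontal distance between spanner_jaw and fuel_cap_middle below 0.006 m), for 0.1 s.
At the end, for the whole second after the job is handed in: the fuel cap stands 0.8 to 1.5 rad clockwise of tight (about a sixth of a turn); the larger spanner lies released, at rest and flat on the mat, its middle inside the mat's outline (within 100 mm of the mat's centre along each of its axes) (value of joint fuel_cap between 0.8 and 1.5 rad and x of spanner in the frame of mat between -0.1 and 0.1 m and y of spanner in the frame of mat between -0.1 and 0.1 m and z of spanner in the frame of mat below 0.008 m and angle between spanner's own z axis and vertical below 0.08 rad and linear speed of spanner below 0.02 m/s and contact force between spanner and the fingers below 0.1 N); the robot touches nothing.
It fails at once if the spanner is forced: over 30 N in all on the fuel outlet while the jaw is over 4 mm from home, or over 200 N in all at any time (turning the cap loose stays well below) ((contact force between spanner and fuel_outlet above 30 N and horizontal distance between spanner_jaw and fuel_cap_middle above 0.004 m) or contact force between spanner and fuel_outlet above 200 N).
It fails at once if the fuel cap is tightened: turned anticlockwise past its start by more than 0.02 rad (value of joint fuel_cap below -0.02 rad).
It fails at once if the fuel cap is turned by anything other than the larger spanner fully home on it (velocity of joint fuel_cap above 0.3 rad/s and horizontal distance between spanner_jaw and fuel_cap_middle above 0.008 m).
It fails at once if the spanner is dropped or thrown (contact force between spanner and the fingers below 0.05 N and linear speed of spanner above 0.7 m/s).
It fails at once if the oxygen cap is turned by more than 0.05 rad, or the small spanner, the brick or the hammer is moved by more than 30 mm (distance of any of small_spanner, brick, hammer from where it was at the start of the episode above 0.03 m or value of joint oxygen_cap above 0.05 rad or value of joint oxygen_cap below -0.05 rad).
It also fails if it takes over 70 s, if anything falls off the work surface, if the arm or the gripper's body presses on something with over 40 N, if the wrist force passes 120 N, or if a joint passes its speed limit or range.

## Working session

There is one attempt and no reset: what is moved stays moved. The work goes in short steps, Python scripts to look and compute and a shell command to move; the robot and the scene stay as the last step left them, time stands still between calls to the robot, and variables do not carry over. Pictures are saved under pics/ and viewed, about 8 in all and at most 12, crops included, and the job is handed in when it is done.

```bash
mkdir -p pics; ls; cat > h.py <<'E'
from cell import status, optics, bot
import numpy as np, cv2
def shot(n,fn=None):
    r=optics.read_camera(n)
    if fn: cv2.imwrite('pics/'+fn,cv2.cvtColor(r['frame'],cv2.COLOR_RGB2BGR))
    return r
def cast(r,u,v,z):
    K=r['K'];T=r['cam_to_world']
    d=np.linalg.inv(K)@[u,v,1.]; d=T[:3,:3]@[d[0],-d[1],-d[2]]; o=T[:3,3]
    return o+d*(z-o[2])/d[2]
def proj(r,p):
    T=r['cam_to_world'];c=T[:3,:3].T@(np.array(p)-T[:3,3]); q=r['K']@[c[0],-c[1],-c[2]]
    return q[:2]/q[2]
E
python3 - <<'E'
from h import *
np.set_printoptions(precision=4,suppress=True)
s=status.sense();print(s)
a=shot('top','t0.png');b=shot('scene','s0.png')
for r in(a,b):print(r.keys(),r['K'],r['cam_to_world'])
E
```

```text
pics
{'clock': 0.0, 'joints': array([-68.7839,  29.1243, -13.61  ,  86.0092,   7.2035,  65.8264,
        -8.8712]), 'qvel': array([ 0.0168, -0.0886,  0.0051, -0.0433,  0.0505,  0.0234,  0.0934]), 'tau': array([ -0.0004, -62.061 ,  -2.1864, -24.9671,   0.0127,   0.0117,
        -0.    ]), 'eef_pos': array([0.1635, 0.6028, 0.303 ]), 'tool_rot': array([[-0.9651,  0.2617, -0.0004],
       [ 0.2617,  0.9651, -0.0017],
       [-0.0001, -0.0018, -1.    ]]), 'force': array([0.4655, 0.2725, 0.2189]), 'ft_torque': array([-0.0491,  0.0143,  0.0053]), 'grip_width': 0.08548471739257896}
dict_keys(['frame', 'K', 'cam_to_world']) [[540.1246   0.     277.0765]
 [  0.     540.1246 204.4887]
 [  0.       0.       1.    ]] [[ 0.0285  0.9967 -0.0766  0.3705]
 [-0.9995  0.0273 -0.0164  0.1152]
 [-0.0143  0.0771  0.9969  1.5488]
 [ 0.      0.      0.      1.    ]]
dict_keys(['frame', 'K', 'cam_to_world']) [[467.7708   0.     279.3427]
 [  0.     467.7708 211.8416]
 [  0.       0.       1.    ]] [[-0.8247 -0.4311  0.366   0.9894]
 [ 0.5652 -0.6067  0.559   0.8821]
 [-0.019   0.6679  0.744   1.1071]
 [ 0.      0.      0.      1.    ]]
```

View pics/t0.png

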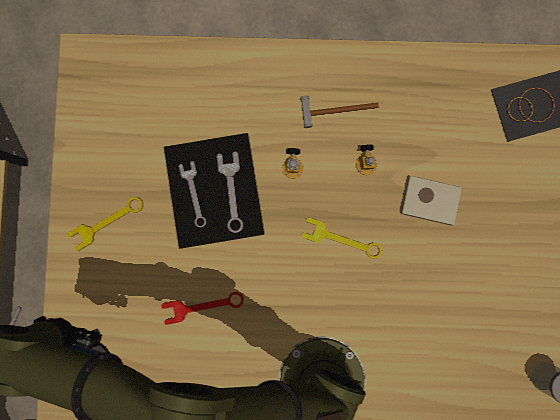

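View pics/s0.png

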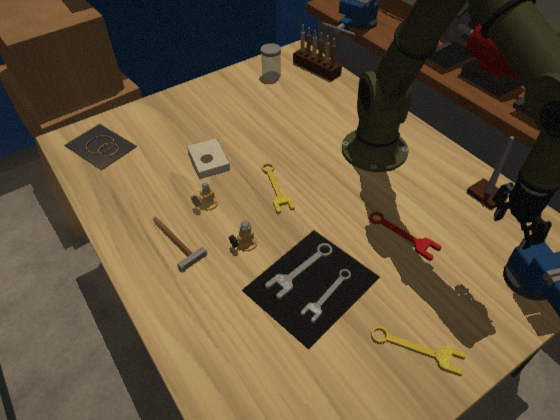

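Top view: candidates for the spanner are the grey large one (229,160)→(235,226), the grey small one (187,170)→(200,222), yellow ones at (105,225) and (340,240), and a red one at (200,307). I choose the grey one at x≈232. The fuel cap candidates are (292,163), apparently larger, and (366,162). I'll check both in one crop while measuring.

```bash
python3 - <<'E'
from h import *
np.set_printoptions(precision=4,suppress=True)
r=shot('top');f=r['frame'];cv2.imwrite('pics/c1.png',cv2.cvtColor(cv2.resize(f[130:245,160:385],None,fx=3.5,fy=3.5,interpolation=cv2.INTER_CUBIC),cv2.COLOR_RGB2BGR))
g=f.astype(int);m=((f.max(2)>95)&(g.max(2)-g.min(2)<35)).astype(np.uint8)
m[:, :168]=0;m[:,260:]=0;m[:135]=0;m[245:]=0
n,l,st,c=cv2.connectedComponentsWithStats(m)
for i in range(1,n):
    if st[i,4]<150: continue
    v,u=np.where(l==i);P=np.array([cast(r,a,b,.012)[:2] for a,b in zip(u,v)])
    (cx,cy),(w,h),ang=cv2.minAreaRect(P.astype(np.float32)*1000)
    mu=P.mean(0);e=np.linalg.svd(P-mu,full_matrices=False)[2][0]; e*=np.sign(e[0]); t=(P-mu)@e
    q=(P-mu)@[-e[1],e[0]]
    print(st[i],'len',t.min(),t.max(),'mean',mu,'dir',e,np.degrees(np.arctan2(e[1],e[0])),'minrect',cx,cy,w,h,ang)
d=((f.max(2)<60)).astype(np.uint8);d[:,:155]=0;d[:,270:]=0;d[:125]=0;d[255:]=0
cs=max(cv2.findContours(d,0,2)[0],key=cv2.contourArea)
bx=cv2.boxPoints(cv2.minAreaRect(cs));print('mat',bx,[cast(r,*p,.004)[:2] for p in bx])
for p in [(292,163),(366,162)]:print(cast(r,*p,.095))
E
```

```text
[217 152  26  81 685] len -0.13537646793087693 0.09428543351794626 mean [0.5407 0.2758] dir [0.9891 0.147 ] 8.45317715521046 minrect 520.4553833007812 271.7952880859375 229.42922973632812 61.311824798583984 9.161402702331543
[179 161  27  66 424] len -0.10839750952138015 0.08064873000519789 mean [0.525  0.3845] dir [0.962  0.2731] 15.849854751368861 minrect 511.779296875 380.3016662597656 189.16607666015625 43.90217590332031 16.21251678466797
mat [[162.2936 146.461 ]
 [247.3435 132.5438]
 [263.973  234.168 ]
 [178.9231 248.0853]] [array([0.649 , 0.4784]), array([0.6961, 0.2328]), array([0.4032, 0.1756]), array([0.3566, 0.4176])]
[0.5963 0.1018 0.095 ]
[ 0.6043 -0.0985  0.095 ]
```

View pics/c1.png

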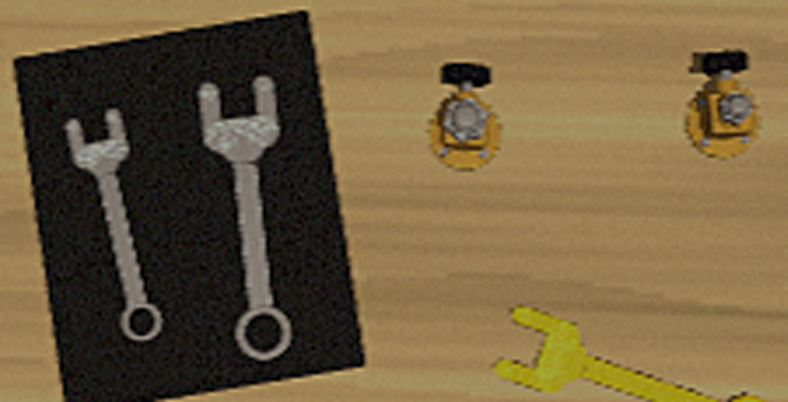

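Crop: large grey spanner at crop x≈205–290 and small one at x≈70–160. The left outlet (465,118) has the larger cap, so it is the fuel outlet; the right one (735,108) is the smaller oxygen cap. Next is the wrist camera geometry and a look at the hexagon.

```bash
cat >> h.py <<'E'
def plan(p,yaw,cur=None):
    """target TCP p, yaw (deg) of tool x in world: twist first, then shift, in row units"""
    s=status.sense();R=s['tool_rot'];y0=np.degrees(np.arctan2(R[1,0],R[0,0]))
    tw=-((yaw-y0+180)%360-180)
    y=np.radians(yaw);X=np.array([np.cos(y),np.sin(y),0]);Y=np.array([np.sin(y),-np.cos(y),0])
    d=np.array(p)-s['eef_pos']
    print('from',s['eef_pos'].round(4),'yaw',round(y0,2),'twist units',round(tw/5,2),'shift units',np.round([d@X/.03,d@Y/.03,-d[2]/.03],2))
E
python3 - <<'E'
from h import *
np.set_printoptions(precision=4,suppress=True)
s=status.sense();r=shot('wrist');T=r['cam_to_world'];R=s['tool_rot']
print(r['K'],'cam in tool',R.T@(T[:3,3]-s['eef_pos']),R.T@T[:3,:3])
o=R.T@(T[:3,3]-s['eef_pos']);
y=np.radians(188.8);X=np.array([np.cos(y),np.sin(y),0]);Y=np.array([np.sin(y),-np.cos(y),0])
p=np.array([.596,.102,0])-X*o[0]-Y*o[1]; p[2]=.30; print(p); plan(p,188.8)
E
```

```text
[[365.4482   0.     283.9151]
 [  0.     365.4482 203.8733]
 [  0.       0.       1.    ]] cam in tool [ 0.0734 -0.0011 -0.0696] [[-0.0004  0.9577  0.2877]
 [ 1.      0.0003  0.0006]
 [ 0.0005  0.2877 -0.9577]]
[0.6684 0.1143 0.3   ]
from [0.1636 0.603  0.3033] yaw 164.83 twist units -4.79 shift units [-14.14 -18.67   0.11]
```

```bash
python3 -c "
from h import *
plan([.640,.109,.25],188.8)"
python3 -m inch '[[0,0,0,-0.96],[0,0,0,-0.96],[0,0,0,-0.96],[0,0,0,-0.96],[0,0,0,-0.96]]'
python3 -c "
from h import *
plan([.640,.109,.25],188.8)"
```

```text
from [0.1636 0.603  0.3033] yaw 164.83 twist units -4.79 shift units [-13.18 -18.7    1.78]
clock: 0.62
eef_pos: [0.1636, 0.6031, 0.3036]
tool_rot: [[-0.988, -0.158, -0.0], [-0.158, 0.988, -0.001], [0.0, -0.001, -1.0]]
force: [0.4, -0.7, 0.2]
grip_width: 0.0855
from [0.1636 0.6031 0.3036] yaw -170.93 twist units 0.05 shift units [-13.17 -18.7    1.79]
```

```bash
python3 -m inch '[[-0.66,-0.94,0.09,0],[-0.66,-0.94,0.09,0],[-0.66,-0.94,0.09,0],[-0.66,-0.94,0.09,0],[-0.66,-0.94,0.09,0],[-0.66,-0.94,0.09,0],[-0.66,-0.94,0.09,0],[-0.66,-0.94,0.09,0],[-0.66,-0.94,0.09,0],[-0.66,-0.94,0.09,0],[-0.66,-0.94,0.09,0],[-0.66,-0.94,0.09,0],[-0.66,-0.94,0.09,0],[-0.66,-0.94,0.09,0],[-0.66,-0.94,0.09,0],[-0.66,-0.94,0.09,0],[-0.66,-0.94,0.09,0],[-0.66,-0.94,0.09,0],[-0.66,-0.94,0.09,0],[-0.66,-0.94,0.09,0]]'
python3 -c "
from h import *
plan([.640,.109,.25],188.8)
r=shot('wrist');f=r['frame']
u,v=proj(r,[.596,.102,.085]).astype(int);print(u,v,cast(r,u,v,.084))
a,b=max(u-75,0),max(v-56,0)
cv2.imwrite('pics/w1.png',cv2.cvtColor(cv2.resize(f[b:b+112,a:a+150],None,fx=5,fy=5,interpolation=cv2.INTER_CUBIC),cv2.COLOR_RGB2BGR));np.savez('w1.npz',**r);print(a,b)
"
```

```text
clock: 2.28
eef_pos: [0.6424, 0.1051, 0.2496]
tool_rot: [[-0.988, -0.153, -0.0], [-0.153, 0.988, -0.0], [0.0, -0.0, -1.0]]
force: [-0.6, 0.4, 0.7]
grip_width: 0.0853
from [0.6424 0.1051 0.2496] yaw -171.18 twist units 0.0 shift units [ 0.06  0.14 -0.01]
291 139 [0.5958917  0.10142184 0.084     ]
216 83
```

View pics/w1.png

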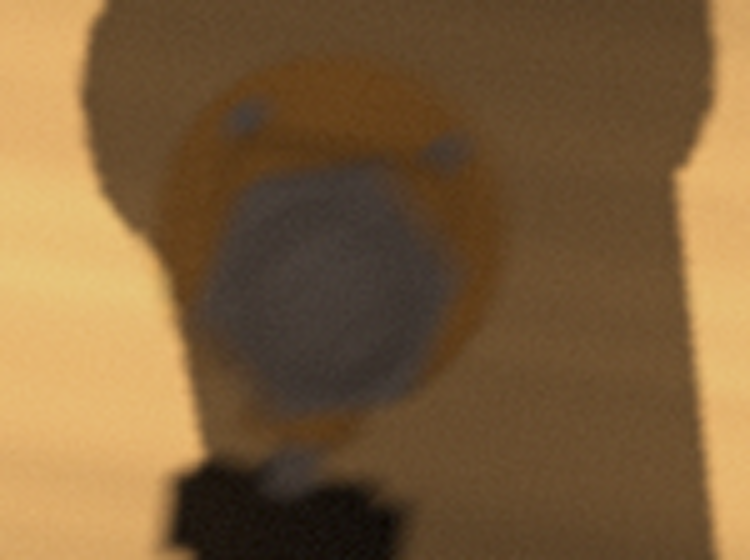

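The crop shows the hexagon as a grey shape centred near (330,288), with corners at about (245,175), (375,160), (460,270), (400,390), (275,412) and (205,305). I'll measure it by saturation mask.

```bash
python3 - <<'E'
from h import *
r=dict(np.load('w1.npz'));f=cv2.GaussianBlur(r['frame'],(3,3),0)
hs=cv2.cvtColor(f,cv2.COLOR_RGB2HSV)
for th in(70,90,110):
    m=((hs[...,1]<th)&(hs[...,2]>35)).astype(np.uint8)
    k=np.zeros_like(m);cv2.circle(k,(282,140),30,1,-1);m&=k
    m=cv2.morphologyEx(m,cv2.MORPH_OPEN,np.ones((7,7),np.uint8))
    c=max(cv2.findContours(m,0,1)[0],key=cv2.contourArea)[:,0]
    # true outline includes half pixel
    P=np.array([cast(r,u,v,.084)[:2] for u,v in c])
    M=cv2.moments((P*1e4).astype(np.float32).reshape(-1,1,2));cen=np.array([M['m10'],M['m01']])/M['m00']/1e4
    # width vs direction (support function)
    a=np.arange(0,180);w=[np.ptp(P@[np.cos(t),np.sin(t)])*1e3 for t in np.radians(a)]
    q=P-cen;th_=np.arctan2(q[:,1],q[:,0]);rr=np.hypot(*q.T)
    ph=np.degrees(np.angle(np.sum(rr*np.exp(6j*th_))))/6
    w=np.array(w);ph2=np.degrees(np.angle(np.sum(w*np.exp(6j*np.radians(a)))))/6
    print(th,len(c),'centre',cen,'corner angle mod60',ph%60,ph2%60,'w',w.min(),w.max())
E
```

```text
70 133 centre [0.59780716 0.09571682] corner angle mod60 45.89160550491967 45.76755736452216 w 24.477623301256912 30.309094636251142
90 134 centre [0.59815799 0.09534295] corner angle mod60 46.798549867085384 45.676598532462414 w 26.75457966015271 31.556009578946664
110 141 centre [0.59823274 0.09528751] corner angle mod60 44.81997369602889 46.12150252639993 w 28.893122241371334 32.5627557542793
```

```bash
cat >> h.py <<'E'
def hexfit(r,guess,th=100,z=.084,rad=30):
    f=cv2.GaussianBlur(r['frame'],(3,3),0);hs=cv2.cvtColor(f,cv2.COLOR_RGB2HSV)
    m=((hs[...,1]<th)&(hs[...,2]>35)).astype(np.uint8);k=np.zeros_like(m);cv2.circle(k,tuple(int(x) for x in proj(r,guess)),rad,1,-1);m&=k
    m=cv2.morphologyEx(m,cv2.MORPH_OPEN,np.ones((5,5),np.uint8));c=max(cv2.findContours(m,0,1)[0],key=cv2.contourArea)[:,0]
    P=np.array([cast(r,u,v,z)[:2] for u,v in c]);M=cv2.moments((P*1e4).astype(np.float32).reshape(-1,1,2));cen=np.array([M['m10'],M['m01']])/M['m00']/1e4
    a=np.arange(0,180);w=np.array([np.ptp(P@[np.cos(t),np.sin(t)])*1e3 for t in np.radians(a)])
    print('centre',cen,'corner',np.degrees(np.angle(np.sum(w*np.exp(6j*np.radians(a)))))/6%60,'w',w.min(),w.max())
E
python3 - <<'E'
from h import *
print(status.sense()['joints'].round(1),status.sense()['eef_pos'])
r=shot('wrist');hexfit(r,[.597,.098,.084])
hexfit(r,[.597,.098,.084],130)
t=shot('top');f=t['frame'];print(proj(t,[.598,.0953,.084]),proj(t,[.596,.102,.084]))
E
```

```text
[ -2.8  34.2 -13.8  85.8   9.2  61.1  79.6] [0.646716   0.09713566 0.24841312]
centre [0.59667435 0.09678189] corner 46.25687236279406 w 29.141906070919767 33.01569892352912
centre [0.59671737 0.09681088] corner 46.26225721341469 w 30.213655002400753 34.41276563942819
[294.35471581 163.06400154] [291.88606286 163.72470037]
```

```bash
python3 -c "
from h import *
plan([.531,.2735,.2],188.8)"
```

```text
from [0.6428 0.1029 0.2487] yaw -171.5 twist units -0.06 shift units [2.81 6.19 1.62]
```

```bash
python3 -m inch '[[0.2,0.4,0.1,0],[0.4,0.8,0.2,0],[0.4,0.9,0.25,0],[0.4,0.9,0.25,0],[0.4,0.9,0.25,0],[0.4,0.9,0.25,0],[0.4,0.8,0.2,0],[0.2,0.4,0.1,0],[0,0,0,0],[0,0,0,0],[0,0,0,0],[0,0,0,0],[0,0,0,0],[0,0,0,0]]'
cat >> h.py <<'E'
def spanfit(r,z=.014):
    """bright blob on the mat -> shank line from shank pixels"""
    f=r['frame'];g=f.astype(int);m=((f.max(2)>85)&(g.max(2)-g.min(2)<35)).astype(np.uint8)
    return m
E
python3 - <<'E'
from h import *
r=shot('wrist','w2.png');np.savez('w2.npz',**r);print(status.sense()['eef_pos'],status.sense()['qvel'].round(1))
plan([.531,.2735,.2],188.8)
for x in(-70,0,50): y=np.radians(8.8);print(proj(r,[.521+x/1e3*np.cos(y),.272+x/1e3*np.sin(y),.014]))
E
```

```text
clock: 3.6
eef_pos: [0.5316, 0.2705, 0.202]
tool_rot: [[-0.988, -0.151, 0.0], [-0.151, 0.988, -0.0], [-0.0, -0.0, -1.0]]
force: [0.1, -0.7, 0.0]
grip_width: 0.0852
[0.5314257  0.27074283 0.20196133] [-0.4  0.2 -0.3  0.2 -0.2 -0.1 -0.1]
from [0.5314 0.2707 0.202 ] yaw -171.27 twist units -0.01 shift units [-0.    0.09  0.07]
[289.99474842  84.10883554]
[289.72411245 185.64775509]
[289.55470362 249.20763598]
```

View pics/w2.png

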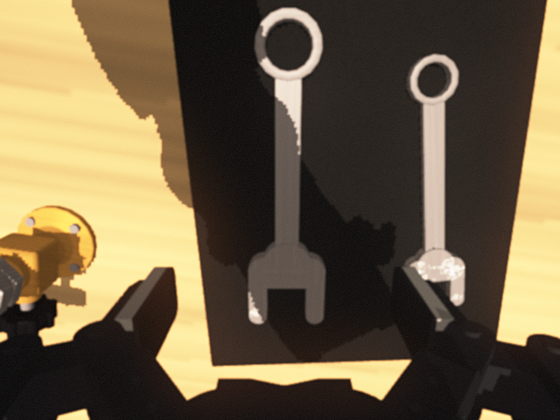

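The picture shows the large spanner vertical: ring at (289,45), shank at u≈275–301, v 80–245, prong tips at v≈322. The small one is on the right at u≈433.

```bash
python3 - <<'E'
from h import *
r=dict(np.load('w2.npz'));f=r['frame'];g=cv2.cvtColor(f,cv2.COLOR_RGB2GRAY)
g=cv2.GaussianBlur(g,(3,3),0);L=[]
print(g[200,262:312:3],g[110,262:312:3])
for v in range(95,236,5):
    row=g[v,260:318].astype(int);i=np.where(row>(row.min()+ (70-row.min())/2))[0]
    if len(i): L.append((v,260+i[0],260+i[-1]))
A=np.array([cast(r,(a+b)/2,v,.014)[:2] for v,a,b in L]);W=[round(1e3*np.linalg.norm(cast(r,a,v,.014)-cast(r,b,v,.014)),1) for v,a,b in L];print(W)
k=np.polyfit(A[:,0],A[:,1],1);res=A[:,1]-np.polyval(k,A[:,0]);ok=abs(res)<.0015;k=np.polyfit(A[ok,0],A[ok,1],1)
print('yaw',np.degrees(np.arctan(k[0])),'rms',res.std())
y=np.arctan(k[0]);e=np.array([np.cos(y),np.sin(y)])
ring=cast(r,289,45,.0135)[:2];tip=cast(r,287,322,.013)[:2];
print('ring',ring,'tip',tip,'d',(tip-ring)@e,'origin from ring',ring+.095*e,'from tip',tip-.115*e,'line at .521',np.polyval(k,.521))
E
```

```text
[20 21 21 19 42 92 92 89 89 91 89 90 80 24 21 20 19] [ 22  21  22  22  48  97  97  96 107 218 228 226 227 113  41  42  41]
[np.float64(20.3), np.float64(19.7), np.float64(19.7), np.float64(19.1), np.float64(19.2), np.float64(19.3), np.float64(19.4), np.float64(19.4), np.float64(18.1), np.float64(18.9), np.float64(19.0), np.float64(19.0), np.float64(18.4), np.float64(17.8), np.float64(17.8), np.float64(17.9), np.float64(17.3), np.float64(17.3), np.float64(17.4), np.float64(17.5), np.float64(17.5), np.float64(17.6), np.float64(17.7), np.float64(17.8), np.float64(17.8), np.float64(17.9), np.float64(18.0), np.float64(17.3), np.float64(17.4)]
yaw 8.08695998728429 rms 0.00021175647807476417
ring [0.42795528 0.25687832] tip [0.63500472 0.28770917] d 0.20932763500364396 origin from ring [0.52201057 0.27024254] from tip [0.52114832 0.27153144] line at .521 0.27020488731723274
```

```bash
python3 -m inch '[[0,0,0.2,0.1],[0,0,0.5,0],[0,0,0.6,0],[0,0,0.6,0],[0,0,0.6,0],[0,0,0.6,0],[0,0,0.5,0],[0,0,0.3,0],[0,0,0.15,0],[0,0,0.05,0],[0,0,0,0],[0,0,0,0],[0,0,0,0],[0,0,0,0]]'; python3 -c "
from h import *
plan([.5314,.2718,.078],188.3)"
```

```text
clock: 4.82
eef_pos: [0.5312, 0.2718, 0.0796]
tool_rot: [[-0.989, -0.145, 0.001], [-0.145, 0.989, 0.001], [-0.001, 0.0, -1.0]]
force: [0.6, -0.2, -0.1]
grip_width: 0.0854
from [0.5312 0.2718 0.0796] yaw -171.68 twist units 0.0 shift units [-0.01 -0.    0.05]
```

```bash
python3 -m inch '[[0,0,0.05,0],[0,0,0,0],[0,0,0,0],[0,0,0,0],[0,0,0,0],[0,0,0,0],[0,0,0,0],[0,0,0,0],[0,0,0,0],[0,0,0,0],[0,0,0,0],[0,0,0,0]]' 1 100
```

```text
clock: 5.82
eef_pos: [0.5309, 0.2717, 0.0779]
tool_rot: [[-0.989, -0.145, 0.0], [-0.145, 0.989, 0.0], [-0.0, 0.0, -1.0]]
force: [-1.1, -0.9, 4.7]
grip_width: 0.0144
```

```bash
python3 -m inch '[[0,0,-0.05,0],[0,0,-0.15,0],[0,0,-0.3,0],[0,0,-0.4,0],[0,0,-0.4,0],[0,0,-0.4,0],[0,0,-0.3,0],[0,0,-0.15,0],[0,0,-0.05,0],[0,0,0,0],[0,0,0,0],[0,0,0,0],[0,0,0,0]]'; python3 - <<'E'
from h import *
r=shot('wrist','w3.png');np.savez('w3.npz',**r);s=status.sense();print(s['eef_pos'],s['force'],s['ft_torque'],s['grip_width'])
shot('scene','s3.png')
E
```

```text
clock: 6.9
eef_pos: [0.5305, 0.2715, 0.1427]
tool_rot: [[-0.989, -0.145, -0.001], [-0.145, 0.989, -0.001], [0.001, -0.0, -1.0]]
force: [0.1, 0.1, -3.5]
grip_width: 0.0149
[0.53057559 0.27153591 0.14280382] [ 0.06114813 -0.61677201 -3.49223527] [-0.04194914 -0.00220309  0.02027954] 0.014836148972608824
```

View pics/w3.png

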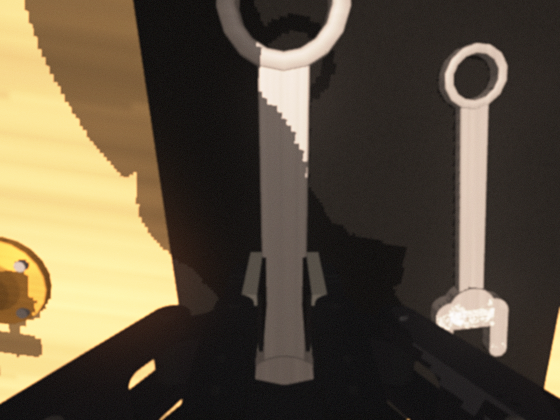

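The wrist picture shows the spanner held centrally between the pads (shank u≈259–309) and clear of the mat. I'll check that it is level and straight from the shank edges.

```bash
cat > lev.py <<'E'
from h import *
def lev(r,s,v0=80,v1=245,u0=235,u1=335):
    g=cv2.GaussianBlur(cv2.cvtColor(r['frame'],cv2.COLOR_RGB2GRAY),(3,3),0).astype(float)
    R=s['tool_rot'];T=r['cam_to_world'];Pt=[]
    for v in range(v0,v1,3):
        d=np.diff(g[v,u0:u1]);c=(u0+u1)//2-u0
        def sub(i): 
            w=abs(d[max(i-2,0):i+3]);return (w*np.arange(max(i-2,0),max(i-2,0)+len(w))).sum()/w.sum()
        a=sub(np.argmax(d[:c-10]));b=sub(c+10+np.argmin(d[c+10:]))
        dep=r['K'][0,0]*.018/(b-a);u=u0+(a+b)/2+.5
        k=np.linalg.inv(r['K'])@[u,v,1.];p=T[:3,:3]@(np.array([k[0],-k[1],-1])*dep)+T[:3,3]
        Pt.append(R.T@(p-s['eef_pos']))
    P=np.array(Pt);
    for _ in range(3):
        kz=np.polyfit(P[:,0],P[:,2],1);q=P[:,2]-np.polyval(kz,P[:,0]);ky=np.polyfit(P[:,0],P[:,1],1);P=P[abs(q)<2*q.std()+1e-4]
    print('n',len(P),'tool x range',P[:,0].min().round(3),P[:,0].max().round(3),'pitch deg',np.degrees(np.arctan(kz[0])).round(2),'top z at 0',kz[1].round(4),'yaw off',np.degrees(np.arctan(ky[0])).round(2),'y at 0',ky[1].round(4),'sd',q.std().round(4))
E
python3 - <<'E'
from lev import *
r=dict(np.load('w3.npz'));s=status.sense();lev(r,s)
lev(r,s,170,245)
# direct: shank edge slopes at fixed widths
E
```

```text
n 50 tool x range 0.017 0.079 pitch deg 0.95 top z at 0 0.0654 yaw off -0.13 y at 0 -0.0012 sd 0.0005
n 22 tool x range 0.017 0.047 pitch deg -0.29 top z at 0 0.0659 yaw off -0.0 y at 0 -0.0013 sd 0.0003
```

```bash
python3 -m inch '[[0,0,-0.1,-0.3],[0,0,-0.2,-0.8],[0,0,-0.2,-0.9],[0,0,-0.1,-0.9],[0,0,0,-0.9],[0,0,0,-0.9],[0,0,0,-0.9],[0,0,0,-0.9],[0,0,0,-0.7],[0,0,0,-0.4],[0,0,0,0],[0,0,0,0]]'
python3 -c "
from h import *
plan([.5559,.1772,.16],226.3)"
```

```text
clock: 8.0
eef_pos: [0.5309, 0.2715, 0.1614]
tool_rot: [[-0.691, -0.723, -0.0], [-0.723, 0.691, -0.0], [0.0, 0.0, -1.0]]
force: [0.5, 0.6, -3.4]
grip_width: 0.0144
from [0.5309 0.2715 0.1614] yaw -133.71 twist units -0.0 shift units [ 1.7  -2.77  0.05]
```

```bash
python3 -m inch '[[0.1,-0.2,0,0],[0.3,-0.5,0,0],[0.4,-0.6,0,0],[0.4,-0.6,0,0],[0.3,-0.5,0,0],[0.1,-0.25,0,0],[0.1,-0.12,0,0],[0,0,0,0],[0,0,0,0],[0,0,0,0],[0,0,0,0],[0,0,0,0],[0,0,0,0]]'
python3 - <<'E'
from lev import *
r=shot('wrist','w4.png');s=status.sense();np.savez('w4.npz',**r)
print(s['eef_pos'],np.abs(s['qvel']).max());lev(r,s);R=s['tool_rot']
print(proj(r,[.5967,.0968,.084]))
for th in(90,110,130): hexfit(r,[.5967,.0968,.084],th,rad=60)
E
```

```text
clock: 9.08
eef_pos: [0.5555, 0.178, 0.1614]
tool_rot: [[-0.69, -0.724, -0.0], [-0.724, 0.69, 0.0], [-0.0, 0.0, -1.0]]
force: [0.0, -0.3, -1.7]
grip_width: 0.0147
[0.55554737 0.17787457 0.16136465] 0.23528948671151365
n 42 tool x range 0.017 0.079 pitch deg 11.73 top z at 0 0.0636 yaw off -0.55 y at 0 0.0 sd 0.0081
[ 80.60260054 203.57974285]
centre [0.59450231 0.09781363] corner 55.37791227400346 w 34.434022250321966 48.79664756170554
centre [0.59726658 0.09441801] corner 46.67406450651033 w 39.926736992012074 54.06001109126457
centre [0.59800132 0.09493536] corner 44.1941185492907 w 42.23130098153112 54.540544256556856
```

View pics/w4.png

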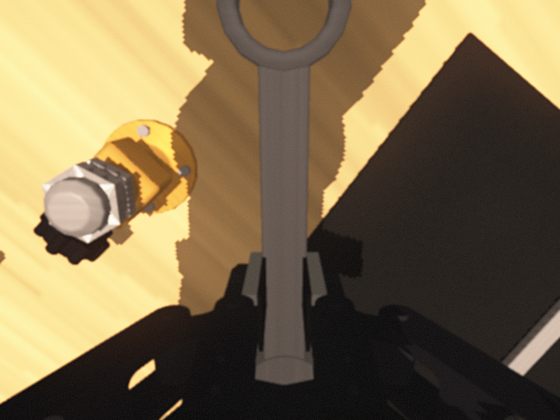

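The wrist picture shows the fuel cap beside the held spanner: dome at (75,205), hexagon outline from about (45,195) to (130,200). I'll check it against the projected estimate in one crop.

```bash
python3 - <<'E'
from lev import *
r=dict(np.load('w4.npz'));f=r['frame'];S=6
im=cv2.resize(f[150:260,20:150],None,fx=S,fy=S,interpolation=cv2.INTER_CUBIC)
def pts(c,z,rad,n,a0):return np.array([(proj(r,[c[0]+rad*np.cos(a),c[1]+rad*np.sin(a),z])-[20,150]+.5)*S for a in a0+np.arange(n)*2*np.pi/n]).astype(np.int32)
c=(.5967,.0968)
for z in(.084,.066):cv2.polylines(im,[pts(c,z,.01732,6,np.radians(46.3))],True,(255,0,0) if z>.08 else (0,0,255),1)
cv2.polylines(im,[pts(c,.095,.0125,40,0)],True,(0,255,0),1)
cv2.imwrite('pics/c4.png',cv2.cvtColor(im,cv2.COLOR_RGB2BGR))
s=status.sense();
g=cv2.cvtColor(f,cv2.COLOR_RGB2GRAY);print(g[110,240:330:3]);print(g[200,240:330:3])
print(((proj(r,[c[0]-.001*.723,c[1]+.001*.691,.084])-proj(r,[*c,.084]))*S),'crop px per mm tool +y')
E
```

```text
[112 110 112 113 110 108  96  96  98  97  99  96  96  96  97  97  99 100
  98  94 101  98  93  89 101 105 108 107 108 108]
[117 114 113 112 114 112 113  88  96  97  91  93  98  94  90  95  95  94
  91  93  97 100  87  97 102  99 105 107 208 225]
[1.42990964e+01 1.34868894e-02] crop px per mm tool +y
```

View pics/c4.png

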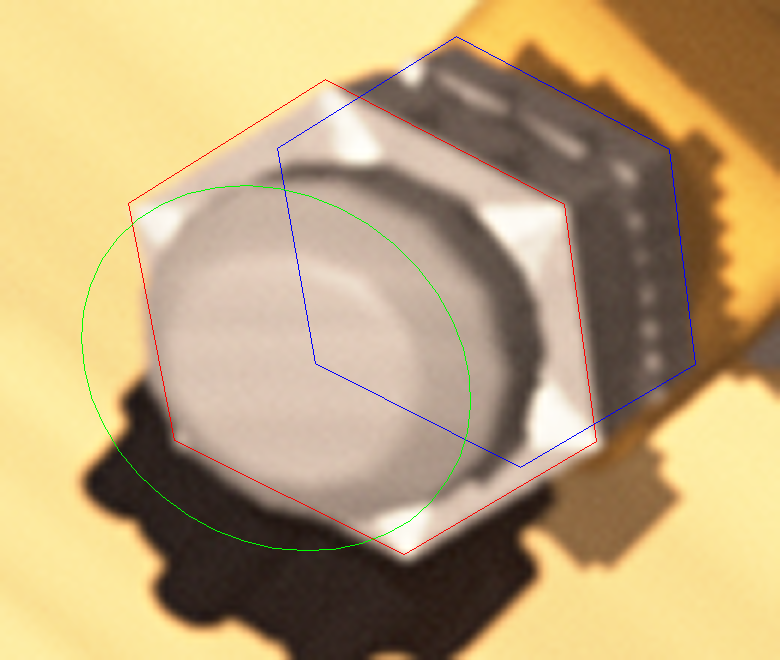

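Overlay agrees to about 0.3 mm and the hexagon angle is right (46.3°). The held shank appears 1.2 mm off-centre in the same camera, so I take that bias into the cap position: (0.5965, 0.0980).

```bash
python3 -m inch '[[0.2,0,0,0],[0.5,0,0,0],[0.8,0,0,0],[0.9,0,0,0],[0.9,0,0,0],[0.9,0,0,0],[0.8,0,0,0],[0.5,0,0,0],[0.2,0,0,0],[0,-0.3,0,0],[0,-0.6,0.1,0],[0,-0.7,0.2,0],[0,-0.6,0.2,0],[0,-0.3,0.1,0],[0,0,0,0],[0,0,0,0],[0,0,0,0],[0,0,0,0]]'
python3 -c "
from h import *
plan([.4960,-.0072,.1435],226.3);print(status.sense()['joints'].round(1))"
```

```text
clock: 10.63
eef_pos: [0.4914, 0.003, 0.1437]
tool_rot: [[-0.689, -0.724, -0.0], [-0.724, 0.689, 0.0], [-0.0, 0.0, -1.0]]
force: [-0.0, 0.1, -2.4]
grip_width: 0.0143
from [0.4914 0.003  0.1437] yaw -133.58 twist units 0.02 shift units [ 0.14 -0.35  0.01]
[ 13.9  30.6 -25.1 117.3  21.2  36.4 111.1]
```

```bash
cat > chk.py <<'E'
from h import *
import sys
s=status.sense();F=s['force'];R=s['tool_rot'];H=np.array([.5340,.0326,.1435]);d=R.T@(s['eef_pos']-H)
Ft=R.T@F
print('to home mm',round(d[0]*1e3,1),'lat',round(d[1]*1e3,2),'z',round(d[2]*1e3,1),'F tool',Ft.round(1),'tq',s['ft_torque'].round(2),'yaw',np.degrees(np.arctan2(R[1,0],R[0,0])).round(2),'t',s['clock'].round(1))
sys.exit(1 if np.hypot(Ft[0],Ft[1])>float(sys.argv[1]) or abs(Ft[2]-3)>9 else 0)
E
python3 -m inch '[[0,-0.35,0,0.02],[0,0,0,0],[0,0,0,0],[0,0,0,0],[0,0,0,0]]' >/dev/null; python3 chk.py 8;python3 -m inch '[[0,0,0,0],[0,0,0,0],[0,0,0,0]]' >/dev/null; python3 chk.py 8
```

```text
Traceback (most recent call last):
  File "chk.py", line 5, in <module>
    print('to home mm',round(d[0]*1e3,1),'lat',round(d[1]*1e3,2),'z',round(d[2]*1e3,1),'F tool',Ft.round(1),'tq',s['ft_torque'].round(2),'yaw',np.degrees(np.arctan2(R[1,0],R[0,0])).round(2),'t',s['clock'].round(1))
                                                                                                                                                                                                  ^^^^^^^^^^^^^^^^
AttributeError: 'float' object has no attribute 'round'
Traceback (most recent call last):
  File "chk.py", line 5, in <module>
    print('to home mm',round(d[0]*1e3,1),'lat',round(d[1]*1e3,2),'z',round(d[2]*1e3,1),'F tool',Ft.round(1),'tq',s['ft_torque'].round(2),'yaw',np.degrees(np.arctan2(R[1,0],R[0,0])).round(2),'t',s['clock'].round(1))
                                                                                                                                                                                                  ^^^^^^^^^^^^^^^^
AttributeError: 'float' object has no attribute 'round'
```

```bash
sed -i "s/s\['clock'\].round(1)/round(s['clock'],1)/" chk.py; python3 chk.py 8; python3 -m inch '[[-0.1,0,0,0],[-0.2,0,0,0],[-0.2,0,0,0],[-0.1,0,0,0],[0,0,0,0],[0,0,0,0],[0,0,0,0],[0,0,0,0]]' >/dev/null; python3 chk.py 8
```

```text
to home mm 51.3 lat -1.2 z 0.1 F tool [0.6 0.  2.8] tq [ 0.01 -0.   -0.07] yaw -133.76 t 11.3
to home mm 33.6 lat -1.34 z 0.2 F tool [-0.2 -0.1  1.9] tq [-0.02  0.02  0.02] yaw -133.79 t 12.0
```

```bash
python3 -m inch '[[0,0.04,0,0],[0,0,0,0],[0,0,0,0],[0,0,0,0],[0,0,0,0]]' >/dev/null; python3 chk.py 8 && python3 -m inch '[[-0.05,0,0,0],[-0.1,0,0,0],[0,0,0,0],[0,0,0,0]]' >/dev/null && python3 chk.py 7 && python3 -m inch '[[-0.05,0,0,0],[-0.05,0,0,0],[0,0,0,0],[0,0,0,0]]' >/dev/null && python3 chk.py 7 && python3 -m inch '[[-0.05,0,0,0],[-0.05,0,0,0],[0,0,0,0],[0,0,0,0]]' >/dev/null && python3 chk.py 7
```

```text
to home mm 33.4 lat -0.18 z 0.1 F tool [-1.1 -0.9  2.7] tq [-0.03  0.    0.02] yaw -133.78 t 12.4
to home mm 28.5 lat -0.08 z 0.1 F tool [ 0.4 -0.6  2.6] tq [-0.04 -0.02  0.04] yaw -133.75 t 12.7
to home mm 25.7 lat -0.11 z 0.1 F tool [-0.1 -0.1  3.5] tq [-0.04  0.04 -0.02] yaw -133.77 t 13.1
to home mm 22.6 lat -0.11 z 0.1 F tool [-1.2  0.5  2.7] tq [-0.08  0.02 -0.01] yaw -133.76 t 13.4
```

```bash
for k in 1; do python3 -m inch '[[-0.05,0,0,0],[-0.03,0,0,0],[0,0,0,0],[0,0,0,0]]' >/dev/null && python3 chk.py 7 && python3 -m inch '[[-0.05,0,0,0],[-0.03,0,0,0],[0,0,0,0],[0,0,0,0]]' >/dev/null && python3 chk.py 7 && python3 -m inch '[[-0.05,0,0,0],[-0.03,0,0,0],[0,0,0,0],[0,0,0,0]]' >/dev/null && python3 chk.py 7 && python3 -m inch '[[-0.05,0,0,0],[-0.03,0,0,0],[0,0,0,0],[0,0,0,0]]' >/dev/null && python3 chk.py 7 && python3 -m inch '[[-0.05,0,0,0],[-0.03,0,0,0],[0,0,0,0],[0,0,0,0]]' >/dev/null && python3 chk.py 7; done
```

```text
to home mm 20.3 lat -0.13 z 0.1 F tool [0.6 0.4 2.2] tq [-0.07 -0.02  0.03] yaw -133.77 t 13.7
to home mm 17.9 lat -0.13 z 0.1 F tool [-0.7  0.3  3.3] tq [ 0.    0.03 -0.04] yaw -133.77 t 14.1
to home mm 15.5 lat -0.12 z 0.1 F tool [-0.1 -0.6  2.4] tq [0.03 0.05 0.07] yaw -133.77 t 14.4
to home mm 13.1 lat -0.09 z 0.1 F tool [-0.8 -0.4  2.6] tq [0.01 0.06 0.  ] yaw -133.76 t 14.7
to home mm 10.7 lat -0.09 z 0.1 F tool [-0.3  0.2  2.6] tq [ 0.01 -0.02 -0.  ] yaw -133.76 t 15.1
```

```bash
for k in 1; do python3 -m inch '[[-0.05,0,0,0],[-0.03,0,0,0],[0,0,0,0],[0,0,0,0]]' >/dev/null && python3 chk.py 7 && python3 -m inch '[[-0.05,0,0,0],[-0.03,0,0,0],[0,0,0,0],[0,0,0,0]]' >/dev/null && python3 chk.py 7 && python3 -m inch '[[-0.05,0,0,0],[-0.03,0,0,0],[0,0,0,0],[0,0,0,0]]' >/dev/null && python3 chk.py 7 && python3 -m inch '[[-0.05,0,0,0],[0,0,0,0],[0,0,0,0]]' >/dev/null && python3 chk.py 7 && python3 -m inch '[[-0.04,0,0,0],[0,0,0,0],[0,0,0,0]]' >/dev/null && python3 chk.py 7; done
```

```text
to home mm 8.3 lat -0.13 z 0.1 F tool [-0.1  0.2  3. ] tq [-0.01  0.01  0.04] yaw -133.77 t 15.4
to home mm 5.9 lat -0.11 z 0.1 F tool [0.4 0.1 3.4] tq [ 0.01 -0.02 -0.02] yaw -133.77 t 15.7
to home mm 3.5 lat -0.09 z 0.1 F tool [-1.3 -0.7  2.1] tq [-0.01  0.07 -0.04] yaw -133.77 t 16.1
to home mm 2.0 lat -0.14 z 0.1 F tool [-0.4 -0.   3.7] tq [0.01 0.03 0.03] yaw -133.77 t 16.3
to home mm 0.8 lat -0.13 z 0.1 F tool [ 0.7 -0.2  3.1] tq [-0.    0.   -0.02] yaw -133.77 t 16.6
```

```bash
for k in 1; do python3 -m inch '[[-0.03,0,0,0],[0,0,0,0],[0,0,0,0]]' >/dev/null && python3 chk.py 5 && python3 -m inch '[[-0.03,0,0,0],[0,0,0,0],[0,0,0,0]]' >/dev/null && python3 chk.py 5 && python3 -m inch '[[-0.03,0,0,0],[0,0,0,0],[0,0,0,0]]' >/dev/null && python3 chk.py 5 && python3 -m inch '[[-0.03,0,0,0],[0,0,0,0],[0,0,0,0]]' >/dev/null && python3 chk.py 5; done; python3 - <<'E'
from h import *
r=shot('scene');c=proj(r,[.5965,.098,.08]).astype(int);a=r['frame'][c[1]-30:c[1]+30,c[0]-40:c[0]+40]
cv2.imwrite('pics/s5.png',cv2.cvtColor(cv2.resize(a,None,fx=8,fy=8,interpolation=cv2.INTER_CUBIC),cv2.COLOR_RGB2BGR))
E
```

```text
to home mm 0.0 lat -0.16 z 0.1 F tool [-0.1 -0.7  3.2] tq [-0.06  0.04  0.04] yaw -133.78 t 16.8
to home mm -0.3 lat -0.14 z 0.2 F tool [ 2.5 -0.7  3.4] tq [-0.4   0.32  0.01] yaw -133.79 t 17.1
to home mm -0.5 lat -0.13 z 0.4 F tool [ 4.4 -0.5  2.1] tq [-0.79  0.7  -0.05] yaw -133.81 t 17.3
to home mm -0.7 lat -0.13 z 0.6 F tool [ 6.8 -1.1  0.5] tq [-0.94  0.97 -0.03] yaw -133.83 t 17.6
```

View pics/s5.png

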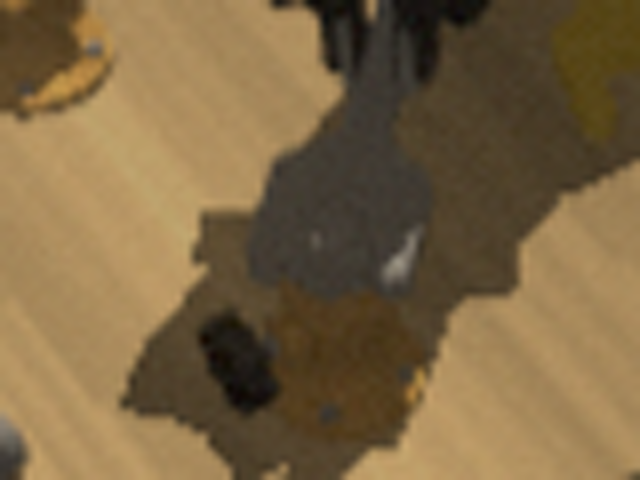

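Contact with the jaw bottom came within 0.1 mm of the predicted home (force rising gently to 7 N), and the picture shows the jaw around the cap. I'll relieve the push slightly, then turn clockwise about the cap axis, 20° first.

```bash
cat > cap.py <<'E'
from h import *
s=status.sense();R=s['tool_rot'];C=np.array([.5965,.0980]);v=s['eef_pos'][:2]-C
X=R[:2,0];Y=R[:2,1]
print('yaw',np.degrees(np.arctan2(R[1,0],R[0,0])).round(2),'azim',np.degrees(np.arctan2(v[1],v[0])).round(2),'jaw off x,y mm',((v@X-.0905)*1e3).round(2),(v@Y*1e3).round(2),'z',s['eef_pos'][2].round(4),'Ft',(R.T@s['force']).round(1),'tq',s['ft_torque'].round(2),'w',round(s['grip_width'],4),'t',round(s['clock'],1))
E
python3 -m inch '[[0.04,0,0,0],[0,0,0,0],[0,0,0,0]]' >/dev/null; python3 cap.py
python3 -m inch '[[-0.003,0.132,0,0.5],[-0.003,0.132,0,0.5],[0,0,0,0]]' >/dev/null; python3 cap.py
python3 -m inch '[[-0.003,0.132,0,0.5],[-0.003,0.132,0,0.5],[0,0,0,0]]' >/dev/null; python3 cap.py
python3 -m inch '[[-0.003,0.132,0,0.5],[-0.003,0.132,0,0.5],[0,0,0,0]]' >/dev/null; python3 cap.py
python3 -m inch '[[-0.003,0.132,0,0.5],[-0.003,0.132,0,0.5],[0,0,0,0]]' >/dev/null; python3 cap.py
```

```text
yaw -133.8 azim -133.64 jaw off x,y mm -0.59 -0.26 z 0.1431 Ft [5.  0.4 1.7] tq [-0.87  0.8   0.02] w 0.0147 t 17.9
yaw -138.95 azim -138.94 jaw off x,y mm -0.7 -0.0 z 0.1432 Ft [ 5.2 -1.8  2.7] tq [-1.09  0.65 -0.18] w 0.0148 t 18.1
yaw -143.93 azim -143.69 jaw off x,y mm -0.88 -0.37 z 0.1433 Ft [ 4.  -2.8  3.4] tq [-1.16  0.46 -0.02] w 0.0146 t 18.4
yaw -148.92 azim -148.61 jaw off x,y mm -0.97 -0.49 z 0.1433 Ft [ 4.5 -5.2  3.2] tq [-1.35  0.37  0.12] w 0.0143 t 18.6
yaw -153.92 azim -153.73 jaw off x,y mm -0.97 -0.3 z 0.1433 Ft [ 4.7 -4.6  2.8] tq [-1.29  0.4   0.08] w 0.0149 t 18.9
```

```bash

python3 -m inch '[[-0.003,0.132,0,0.5],[-0.003,0.132,0,0.5],[-0.003,0.132,0,0.5],[-0.003,0.132,0,0.5],[0,0,0,0]]' >/dev/null; python3 cap.py
python3 -m inch '[[-0.003,0.132,0,0.5],[-0.003,0.132,0,0.5],[-0.003,0.132,0,0.5],[-0.003,0.132,0,0.5],[0,0,0,0]]' >/dev/null; python3 cap.py
python3 -m inch '[[-0.003,0.132,0,0.5],[-0.003,0.132,0,0.5],[-0.003,0.132,0,0.5],[-0.003,0.132,0,0.5],[0,0,0,0]]' >/dev/null; python3 cap.py
python3 -m inch '[[-0.003,0.132,0,0.5],[-0.003,0.132,0,0.5],[-0.003,0.132,0,0.5],[-0.003,0.132,0,0.5],[0,0,0,0],[0,0,0,0],[0,0,0,0]]' >/dev/null; python3 cap.py
```

```text
yaw -163.92 azim -163.96 jaw off x,y mm -0.99 0.08 z 0.1433 Ft [ 3.6 -5.   3.6] tq [-1.27  0.43  0.06] w 0.0148 t 19.3
yaw -173.91 azim -174.16 jaw off x,y mm -0.91 0.39 z 0.1432 Ft [ 2.6 -6.   3.1] tq [-1.24  0.56  0.04] w 0.0144 t 19.7
yaw 176.09 azim 175.66 jaw off x,y mm -0.79 0.67 z 0.1432 Ft [ 2.2 -5.4  4.1] tq [-1.2   0.45  0.  ] w 0.0143 t 20.1
yaw 166.23 azim 165.7 jaw off x,y mm -0.69 0.83 z 0.1431 Ft [ 1.4 -4.6  3.2] tq [-1.03  0.5  -0.01] w 0.0144 t 20.7
```

```bash

python3 -m inch '[[-0.003,0.132,0,0.5],[-0.003,0.132,0,0.5],[0,0,0,0],[0,0,0,0],[0,0,0,0]]' >/dev/null; python3 cap.py
python3 -m inch '[[-0.003,-0.132,0,-0.5],[-0.003,-0.132,0,-0.5],[0,0,0,0],[0,0,0,0]]' >/dev/null; python3 cap.py
python3 -m inch '[[0,-0.015,0,-0.2],[0,0,0,0],[0,0,0,0]]' >/dev/null; python3 cap.py
```

```text
yaw 161.22 azim 160.67 jaw off x,y mm -0.63 0.87 z 0.1431 Ft [ 0.4 -5.2  2.3] tq [-1.06  0.53  0.02] w 0.0145 t 21.1
yaw 166.13 azim 165.34 jaw off x,y mm -0.52 1.23 z 0.1432 Ft [ 2.7 -4.4  3.7] tq [-0.67  0.79 -0.29] w 0.0146 t 21.4
yaw 167.15 azim 165.9 jaw off x,y mm -0.44 1.95 z 0.1431 Ft [ 2.9 -4.6  2.2] tq [-0.94  0.9  -0.44] w 0.0148 t 21.7
```

```bash

python3 -m inch '[[0.02,-0.05,0,0],[0,0,0,0],[0,0,0,0]]' >/dev/null; python3 cap.py
python3 -m inch '[[0.02,-0.03,0,0],[0,0,0,0],[0,0,0,0]]' >/dev/null; python3 cap.py
```

```text
yaw 167.22 azim 166.39 jaw off x,y mm -0.29 1.3 z 0.1434 Ft [ 2.6 -3.2  3.3] tq [-0.51  0.67 -0.26] w 0.0146 t 21.9
yaw 167.25 azim 166.75 jaw off x,y mm -0.12 0.79 z 0.1436 Ft [ 0.6 -0.1  3.6] tq [-0.14  0.23 -0.07] w 0.0145 t 22.2
```

```bash

python3 -m inch '[[0.06,0,0,0],[0.06,0,0,0],[0,0,0,0]]' >/dev/null; python3 cap.py; python3 -m inch '[[0.06,0,0,0],[0.06,0,0,0],[0,0,0,0]]' >/dev/null; python3 cap.py;  python3 -m inch '[[0.06,0,0,0],[0.06,0,0,0],[0,0,0,0]]' >/dev/null; python3 cap.py
```

```text
yaw 167.26 azim 166.83 jaw off x,y mm 3.88 0.7 z 0.1436 Ft [-0.3 -0.7  2.6] tq [-0.11  0.01 -0.03] w 0.0145 t 22.4
yaw 167.26 azim 166.95 jaw off x,y mm 7.92 0.53 z 0.1434 Ft [ 0.3 -0.6  2.8] tq [ 0.02 -0.01 -0.05] w 0.0148 t 22.7
yaw 167.24 azim 167.08 jaw off x,y mm 11.53 0.3 z 0.1434 Ft [-0.7  0.   3.5] tq [-0.01  0.1  -0.03] w 0.0145 t 22.9
```

```bash

python3 -m inch '[[0.1,0,0,0],[0.2,0,0,0],[0.3,0,0,0],[0.4,0,0,0],[0.3,0,0,0],[0.2,0,0,0],[0.1,0.1,0,0],[0,0.3,-0.1,0],[0,0.6,-0.2,0],[0,0.7,-0.2,0],[0,0.7,-0.1,0],[0,0.5,0,0],[0,0.2,0,0],[0,0,0,0],[0,0,0,0],[0,0,0,0]]' ; python3 -c "
from h import *
y=np.radians(167.2);X=np.array([np.cos(y),np.sin(y)]);Y=np.array([np.sin(y),-np.cos(y)]);p=np.array([.5965,.098])-.03*X+.085*Y
plan([*p,.161],167.2)"
```

```text
clock: 24.27
eef_pos: [0.4709, 0.2205, 0.1609]
tool_rot: [[-0.975, 0.222, -0.001], [0.222, 0.975, -0.002], [0.001, -0.002, -1.0]]
force: [-0.3, 0.1, -3.1]
grip_width: 0.0145
from [0.4709 0.2205 0.1609] yaw 167.15 twist units -0.01 shift units [-5.99 -0.22 -0.  ]
```

```bash

python3 -m inch '[[-0.2,0,0,0],[-0.5,0,0,0],[-0.8,0,0,0],[-0.9,0,0,0],[-0.8,0,0,0],[-0.8,0,0,0],[-0.5,0,0,0],[-0.2,0,0,0],[0,0,0,0],[0,0,0,0],[0,0,0,0],[0,0,0,0],[0,0,0,0]]' | head -2;  python3 - <<'E'
from h import *
r=shot('wrist');np.savez('w6.npz',**r);f=r['frame'];u,v=proj(r,[.5965,.098,.08]).astype(int);print(u,v)
a,b=max(u-60,0),max(v-55,0);S=6
im=cv2.resize(f[b:b+110,a:a+130],None,fx=S,fy=S,interpolation=cv2.INTER_CUBIC)
c=(.5965,.098);
P=np.array([(proj(r,[c[0]+.01732*np.cos(t),c[1]+.01732*np.sin(t),.084])-[a,b]+.5)*S for t in np.radians(46.3-58)+np.arange(6)*np.pi/3]).astype(np.int32)
cv2.polylines(im,[P],True,(255,0,0),1)
cv2.imwrite('pics/c6.png',cv2.cvtColor(im,cv2.COLOR_RGB2BGR))
E
```

```text
clock: 25.35
eef_pos: [0.6079, 0.1913, 0.1616]
83 281
```

View pics/c6.png

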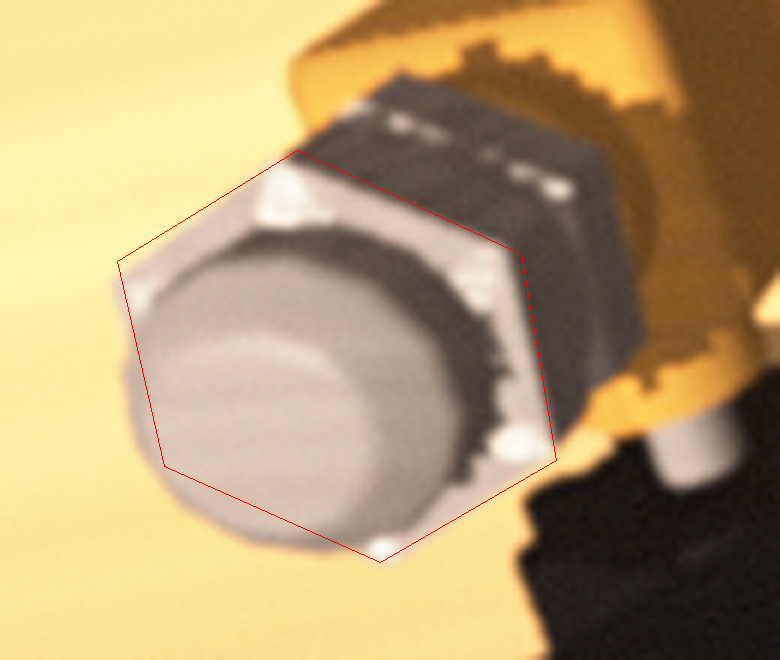

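Corners in the crop: left (118,277), top (285,158), right (518,260) and (550,457), bottom (380,560). The hexagon has turned about 55° (0.96 rad), within the wanted range. Next I bring the spanner back to the mat.

```bash

python3 -m inch '[[0,0.2,0,0],[0,0.4,0,-0.5],[0,0.5,0,-0.7],[0.1,0.5,0,-0.7],[0.2,0.4,0,-0.7],[0.4,0.2,0,-0.7],[0.5,0,0,-0.5],[0.4,0,0,-0.4],[0.2,0,0,0],[0,0,0,0],[0,0,0,0],[0,0,0,0],[0,0,0,0]]' | head -2;  python3 -c "
from h import *
plan([.531,.2717,.085],188.3)"
```

```text
clock: 26.48
eef_pos: [0.5649, 0.2536, 0.1614]
from [0.5649 0.2536 0.1614] yaw -171.82 twist units -0.02 shift units [1.03 0.76 2.55]
```

```bash

python3 -m inch '[[0.2,0.15,0,0],[0.3,0.25,0.1,0],[0.3,0.25,0.3,0],[0.2,0.1,0.5,0],[0,0,0.6,0],[0,0,0.5,0],[0,0,0.3,0],[0,0,0.2,0],[0,0,0.05,0],[0,0,0,0],[0,0,0,0],[0,0,0,0],[0,0,0,0]]';  python3 - <<'E'
from lev import *
s=status.sense();r=shot('wrist');np.savez('w7.npz',**r);lev(r,s)
plan([.531,.2717,.078],188.3)
E
```

```text
clock: 27.57
eef_pos: [0.5315, 0.2716, 0.0856]
tool_rot: [[-0.99, -0.143, 0.001], [-0.143, 0.99, 0.001], [-0.001, 0.0, -1.0]]
force: [-0.1, -0.9, -3.1]
grip_width: 0.0146
n 53 tool x range 0.017 0.079 pitch deg 0.61 top z at 0 0.0652 yaw off -0.14 y at 0 -0.0011 sd 0.0005
from [0.5314 0.2716 0.0855] yaw -171.78 twist units -0.02 shift units [0.01 0.01 0.25]
```

Still level in the grip (0.6° pitch). I'll lower it gently until it touches.

```bash

python3 -m inch '[[0,0,0.06,0],[0,0,0.06,0],[0,0,0.05,0],[0,0,0.03,0],[0,0,0,0],[0,0,0,0],[0,0,0,0]]' | sed -n '2p;4p';python3 -m inch '[[0,0,0.03,0],[0,0,0.02,0],[0,0,0,0],[0,0,0,0],[0,0,0,0]]' | sed -n '2p;4p'
```

```text
eef_pos: [0.5311, 0.2715, 0.0789]
force: [0.7, 0.4, -2.9]
eef_pos: [0.5312, 0.2715, 0.0778]
force: [-1.7, -1.2, 4.9]
```

```bash

python3 -m inch '[[0,0,0,0],[0,0,0,0],[0,0,0,0],[0,0,0,0],[0,0,0,0],[0,0,0,0],[0,0,0,0],[0,0,0,0],[0,0,0,0],[0,0,0,0],[0,0,-0.1,0],[0,0,-0.3,0],[0,0,-0.5,0],[0,0,-0.7,0],[0,0,-0.8,0],[0,0,-0.8,0],[0,0,-0.5,0],[0,0,-0.3,0],[0,0,0,0],[0,0,0,0]]' 0; python3 -m inch '[[0,0,0,0],[0,0,0,0],[0,0,0,0],[0,0,0,0]]' >/dev/null; python3 -c "
from h import *
print(status.sense()['force'],status.sense()['eef_pos'])
shot('wrist','w8.png');shot('top','t8.png')"
```

```text
clock: 30.28
eef_pos: [0.5311, 0.2714, 0.1976]
tool_rot: [[-0.99, -0.143, 0.001], [-0.143, 0.99, 0.0], [-0.001, 0.0, -1.0]]
force: [0.3, 0.1, -0.8]
grip_width: 0.0855
[ 0.39138573  0.63370183 -0.27960791] [0.53087807 0.27134815 0.19650307]
```

View pics/w8.png

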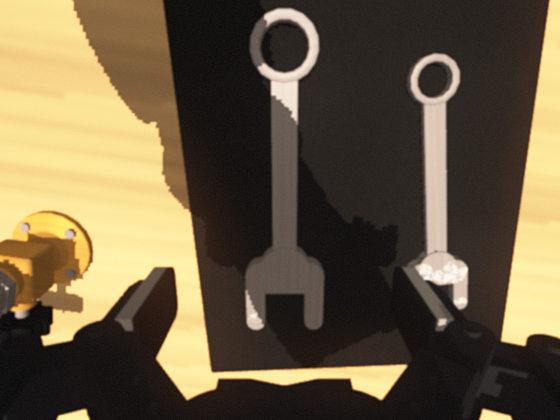

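The spanner lies flat on the mat at its old place (ring (285,45), prong tips v≈325), released, and the small spanner is undisturbed at u≈435. Handing in.

```bash
python3 -c "
from h import *
bot.job_done();s=status.sense();print(s['clock'],s['force'])"
```

```text
the job is handed in; nothing more can be done
the job is handed in; nothing more can be done
```

The fuel cap is loosened by about 55° (roughly 0.96 rad) clockwise, inside the 0.8 to 1.5 rad wanted. The larger spanner is back flat on the mat, released. I handed the job in at about 30 s; it reports no verdict.

- **Fit:** The jaw slid on with no side force and reached the bottom within 0.1 mm of where I expected. The push built to about 7 N before I eased off.
- **Turn:** I turned the tool 65° about the cap axis against a steady drag of about 5 N. The turn figure comes from my reading of the hexagon corners in one camera crop, good to a few degrees. It agrees with the 65° arc less the jaw's play.
- **Cap centre:** My estimate was off by about 1–2 mm. That left roughly 5 N of side load after the turn, which I relieved before sliding the jaw off freely.
- **Last checks:** The last wrist picture shows the spanner on the mat where it started, with the small spanner undisturbed. The gripper is open and clear, about 120 mm above the spanner grasp height, with about 0.8 N (noise level) on the wrist. The oxygen outlet, brick and hammer were never approached, and I did not look at them again at the end.
- **Disagreement:** The gripper read 14.5 mm on the 18 mm shank throughout. The hold was firm and level, so I took that as pad give.

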